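Tamp the filter disc home in a slender column

ROBOT

A 7-joint arm with a two-finger parallel gripper is mounted at the origin on a cart in front of the work surface, level with it; the furniture and walls round the work are solid. World frame = base frame: x ahead of the robot, y to its left, z up, the work surface at z = 0. Lengths are in mm, angles in rad, forces in N, time in s.
With the tool pointing down it reaches from about 400 to 875 mm from the base axis. Payload 4.4 kg.
Tool frame: the origin (TCP) lies midway between the tips of the shut fingers; the grasp point (between the pads) lies 19 mm behind it (ctrl.pinch_z is the distance from the TCP to the grasp point, in mm); z points along the fingers, y is the line along which they close (so a half turn about z gives the same grasp; the last joint's range is limited). The gripper opens to 85 mm and grips with 20 to 120 N. Pads are 22 mm wide; open, the fingers measure 114 mm over their backs; the gripper's body (76 mm by 85 mm) begins 54 mm behind the grasp point. The pads swing forward as they close: fully open they stand 13 mm farther back than shut.
Start: joints at [1.122, 0.628, 0.038, 1.517, -0.027, 0.996, -0.02], TCP at [242.816, -602.958, 231.313] pointing down, gripper open.
Joint ranges: [-3.06, 3.06], [-0.37, 2.12], [-1.25, 1.32], [0.18, 2.47], [-1.1, 4.24], [0.23, 1.98], [-2.94, 2.94]. Speed limits (rad/s): [2.57, 2.57, 3.14, 3.14, 3.14, 3.14, 3.14].

INTERFACE

Orientations are given as [roll, pitch, yaw] about the fixed x, y, z axes, in that order (R = Rz(yaw) Ry(pitch) Rx(roll)).
In Python, from cell import read_state, cams, order, ctrl gives the robot as it stands.
- The arm moves only by the tool move_arm, never from a script. Its argument "targets" is text: rows parted by semicolons, each of 7 numbers parted by spaces: the gripper's target within -1 to 1 (fully open at 1, half-way at 0, shut at -1), then the shift along the tool's x, y, z in cm, then the turn, a rotation vector about the tool's x, y, z in degrees. A call has 1 to 5 rows; each row shifts and turns the commanded pose from where the row before left it, along the tool's axes as they then stand; what a row does not reach is not made up. A row lasts 1/12 s, in which the tool goes at most 41.7 mm and 7.16 degrees, less where a joint would pass 70% of its speed; a pose out of reach is approached as far as the arm can. A call with a gripper value outside its range is refused whole. The fingers move at their own pace and stop on an object; the grip force is fixed at half the most. Time passes only in rows, so rows that do not move let the fingers close. It gives the time, the measured TCP pose, the force, the opening and the grip force at its end, in the units of the state.
- read_state(): the state, without advancing time (a new reading comes with each control period).
- cams.get_image(name): name is "side" or "top" or "wrist"; returns a dict with "color" (480x640x3 uint8, red, green, blue), "fovy" (degrees; the focal length in pixels is half the picture's height over the tangent of half this angle, whatever the lens; pixels are square), "cx", "cy" (the principal point, pixels), "rvec" (rotation vector, rad) and "tvec" (3), from world to camera coordinates, as OpenCV has them. Camera axes: x right, y down, z forward; pixel columns grow to the right and rows downward; lengths in mm; the calibration is good to about 2 mm. A picture is of the moment at which its call begins. There is no depth.
- order.finish_job(): hands the job in; it is judged then, once.
The state is a dict: "clock": time; "qpos": joint angles; "qd": joint speeds; "tau": joint torques, N m; "eef_pos": TCP position; "tool_rot": TCP orientation; "force": force on the tool from outside, world axes, zero at the start; "torque": the same for the moment, N m; "width": finger opening in mm; "gripper_force": force on a finger pad.
Only numpy, scipy, OpenCV 4.12 (cv2) and the standard library are available. Lean on these libraries where they do the work, as an engineer would, in place of code of your own. Each camera call takes 0.05 s, during which the arm holds its last target. There are 200 camera calls.

TASK

Take the tamping rod out of its stand and use it to press the filter disc, which still sits high in the slender column, all the way down, until the rod's collar rests on the column's rim. Then draw the rod out and put it back upright in its stand, fully seated with its collar on the stand's top. Leave the loose beaker and flask where they stand.

Things in the scene. Friction and masses are not known exactly. Their poses are not given: they have to be found in the camera images.
- tamping_rod: Loose tamping rod, 113 mm long, 40 to 85 g, standing upright in its stand at the start. From the bottom: a steel shaft 6 mm in diameter and 58 mm long with a 2 mm tapered tip; a steel collar disc 24 mm in diameter, 5 mm thick; a round grey plastic grip 16 mm in diameter, 50 mm long, gripped from above from any side. Origin at the tip; z runs along the rod from the tip to the grip (collar underside at z = 58 mm, grip from 63 to 113 mm).
- rod_tip (a point): Tip of the rod (the same point as its origin).
- rod_collar (a point): Centre of the underside of the rod's collar, 58 mm above the tip.
- rod_stand: Fixed stand of the rod: an aluminium block 40 x 40 mm on a grey foot 50 x 50 x 10 mm, with a single upright round socket 10 mm wide, 65 mm deep, its mouth chamfered 1.5 mm. Origin under the centre of the foot, z up; top 80 mm above the worktop. The collar rests on the top when the rod is seated.
- stand_mouth (a point): Centre of the socket's mouth on the top of the stand, 80 mm above the worktop.
- slender_column: Fixed slender filter column, the narrower and taller of the two: a clear upright tube 16 mm in diameter, on a grey foot 50 x 50 x 12 mm, with a white square flange 28 x 28 x 5 mm as its rim, 100 mm above the worktop. The bore is round, 10 mm wide (chamfered 1.5 mm at the mouth). Origin under the centre of the foot, z up. The two columns and the rod stand stand in a row from left to right, in any order.
- slender_mouth (a point): Centre of the slender column's mouth, level with its rim, 100 mm above the worktop.
- filter_disc (a joint): How far the slender column's white filter disc (9.6 mm wide, 6 mm thick) has been pressed down from its highest place, in m. At 0 its top is 8 mm below the rim; it starts between 0 and 0.015; it reads 0.050 when the rod's collar rests on the rim and stops at 0.0515. It slides with about 3 N of friction (plus 8 N per m/s) and stays where it is left.
- wide_column: Fixed wide filter column, not to be used: clear tube 29 mm in diameter with a round white rim 38 mm wide, 78 mm above the worktop, on a foot like the slender one's. Its disc is already at the bottom. Origin under the centre of the foot.
- beaker: Loose open glass beaker, 52 mm wide, 60 mm tall, a bystander left of the row. Origin under its centre, z up.
- flask: Loose conical glass flask, 60 mm wide, 104 mm tall, a bystander right of the row, in front of a thick fixed metal post that stands at x 0.575 to 0.615, y -0.54 to -0.46 m. Origin under its centre, z up.
- pull_cord: Fixed stiff cord of the room, about 10 mm thick, to be kept clear of: it rises slantwise over the worktop's left part and then towards the robot, almost straight through the world points (0.66, 0.04, 0.04), (0.57, 0.09, 0.16), (0.43, 0.18, 0.45), (0.35, 0.25, 0.66), (0.28, 0.32, 0.92) and (0.22, 0.39, 1.2) m (x ahead of the robot, y to its left). All the work lies to the right of it; an arm that starts on its left should fold in close to its own base before it swings across.

How it is judged:
By the outcome, as a careful person would: the job done as asked, in the order asked, and still so for the second after the job is handed in, with the robot touching nothing.
It also fails if it takes over 61 s, if anything falls off the work surface, if the arm or the gripper's body presses on something with over 40 N, if the wrist force passes 120 N, or if a joint passes its speed limit or range.

## Working session

There is one attempt and no reset: what is moved stays moved. The work goes in short steps, Python scripts to look and compute and a tool call to move; the robot and the scene stay as the last step left them, time stands still between calls to the robot, and variables do not carry over. Pictures are saved under pics/ and viewed, at most 10 in all, crops included, and the job is handed in when it is done.

Besides the shell and the picture viewer there is one more tool, called after "Request:" by a JSON object that holds its "op" and its "data", one argument or row to a line. move_arm: Moves the arm, as the interface text tells. Its arguments: {"type":"object","properties":{"targets":{"type":"string"}},"required":["targets"]}

```bash
mkdir -p pics; ls
cat > h.py <<'E'
import numpy as np, cv2
from cell import read_state, cams, order, ctrl
def snap(n,f=None):
    im=cams.get_image(n)
    if f: cv2.imwrite(f'pics/{f}.png',im['color'][...,::-1])
    return im
def par(im):
    f=240/np.tan(np.radians(im['fovy'])/2); R=cv2.Rodrigues(np.array(im['rvec'],float))[0]
    return f,R,np.array(im['tvec'],float).ravel()
def ray(im,u,v):
    f,R,t=par(im); d=R.T@np.array([(u-im['cx'])/f,(v-im['cy'])/f,1]); return -R.T@t,d
def onz(im,u,v,z):
    c,d=ray(im,u,v); return c+d*(z-c[2])/d[2]
def proj(im,p):
    f,R,t=par(im); q=R@np.array(p,float)+t; return f*q[0]/q[2]+im['cx'],f*q[1]/q[2]+im['cy']
E
python3 - <<'E'
from h import *
for n in('side','top'):
    im=snap(n,n+'0'); c,_=ray(im,0,0); print(n,im['fovy'],c.round(),im['cx'],im['cy'])
s=read_state();print(s, ctrl.pinch_z)
E
```

```text
pics
side 49.334890016500665 [  391. -1265.   768.] 329.50557717008934 238.78083057407363
top 48.49134810836528 [ 395.  -61. 1360.] 316.999888545856 232.34039881388125
{'clock': 0.1, 'qpos': array([ 1.12218991,  0.62925078,  0.03846365,  1.51824251, -0.02699946,
        0.996268  , -0.0199892 ]), 'qd': array([ 8.31929670e-04, -2.29184421e-03, -8.94594339e-04, -3.69567692e-03,
       -6.73302324e-05,  1.46379052e-03, -1.53313381e-03]), 'tau': array([ 4.30049040e-03, -5.64526105e+01,  1.23092070e+00, -1.93971276e+01,
        1.12853866e-02,  5.46235489e-03,  4.72638317e-05]), 'eef_pos': array([ 242.61054251, -602.4496901 ,  230.49137233]), 'tool_rot': array([-3.13994272e+00,  2.71013739e-05,  3.82802824e-01]), 'force': array([-0.05885459, -0.1284651 ,  0.74539062]), 'torque': array([ 0.02379433,  0.03325638, -0.00929336]), 'gripper_force': 0.0, 'width': 85.43112778191825} 18.700000000000003
```

View pics/side0.png

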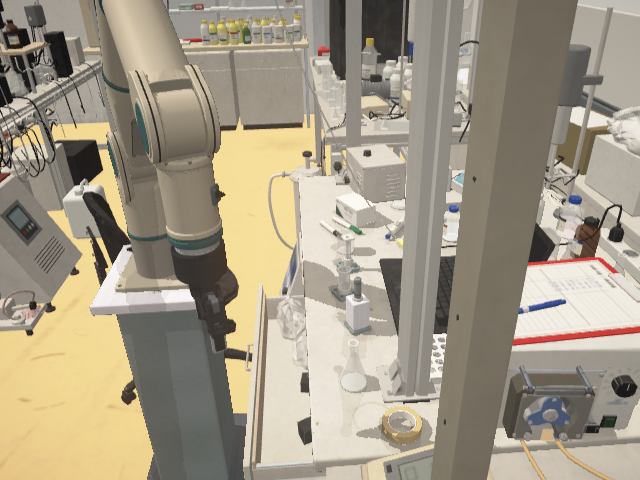

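View pics/top0.png

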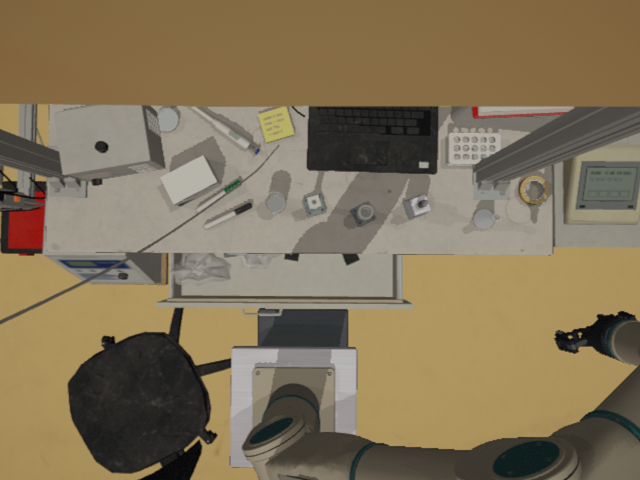

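Run:
```python
from h import *
a=cv2.imread('pics/top0.png')[175:235,250:510]; b=cv2.imread('pics/side0.png')[215:415,320:410]
A=cv2.resize(a,None,fx=3,fy=3,interpolation=2); B=cv2.resize(b,None,fx=3,fy=3,interpolation=2)
A=A[:, :780]
c=np.zeros((600,800,3),np.uint8); c[:180,:780]=A; 
B=cv2.resize(b,None,fx=2.1,fy=2.1,interpolation=2); c[180:180+B.shape[0],:B.shape[1]]=B
z=cv2.imread('pics/top0.png')[185:225,300:440]; Z=cv2.resize(z,None,fx=4.2,fy=4.2,interpolation=2); c[185:185+Z.shape[0],205:205+Z.shape[1]]=Z
z=cv2.imread('pics/side0.png')[230:330,325:375]; Z=cv2.resize(z,None,fx=2.4,fy=2.4,interpolation=2); 
c[360:360+Z.shape[0],205:205+Z.shape[1]]=Z
cv2.imwrite('pics/z0.png',c)
im=snap('top')
for n,u,v,z in(('slender',314,203,100),('wide',363,212,78),('stand',417,206,80),('rodtop',422,203,135),('flask',484,218,0),('beaker',276,202,30)): print(n,onz(im,u,v,z).round(1))
im=snap('side')
for n,u,v,z in(('slender',346,238,100),('wide',344,265,78),('rodtop',357,280,135)): print(n,onz(im,u,v,z).round(1))
```

```text
slender [510.1 -51.1 100. ]
wide [ 491.2 -169.1   78. ]
stand [ 506.4 -298.9   80. ]
rodtop [ 508.6 -300.2  135. ]
flask [ 483.7 -484.8    0. ]
beaker [518.4  44.6  30. ]
slender [507.6 -54.9 100. ]
wide [ 492.6 -154.3   78. ]
rodtop [ 506.6 -311.1  135. ]
```

View pics/z0.png

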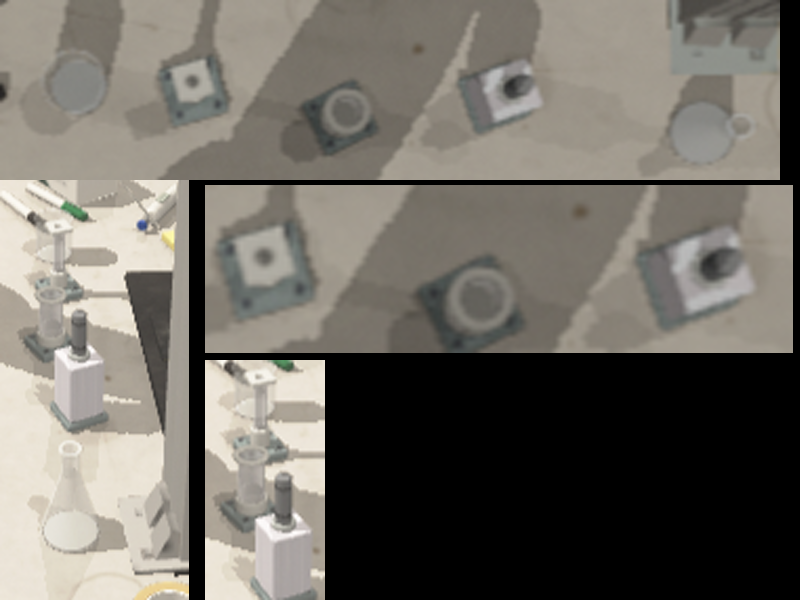

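Request:
{"op": "move_arm", "data": {
  "targets": "1 3.3 -1.6 -0.8 0 0 0;1 3.3 -1.6 -0.8 0 0 0;1 3.3 -1.6 -0.8 0 0 0;1 3.3 -1.6 -0.8 0 0 0;1 3.3 -1.6 -0.8 0 0 0"
}}

```text
clock: 0.62
eef_pos: [366.8, -465.6, 271.5]
tool_rot: [-3.141, -0.0, 0.382]
force: [0.7, -0.9, 0.1]
width: 85.6
gripper_force: 0.0
```

Request:
{"op": "move_arm", "data": {
  "targets": "1 3.3 -1.6 -0.4 0 0 0;1 3.3 -1.6 -0.4 0 0 0;1 3.3 -1.6 0 0 0 0;1 3 -1.6 0 0 0 0;1 0 0 0 0 0 0"
}}

```text
clock: 1.03
eef_pos: [468.2, -351.3, 279.3]
tool_rot: [-3.138, -0.006, 0.395]
force: [0.5, 0.6, 0.1]
width: 85.2
gripper_force: 0.0
```

Run:
```python
from h import *
im=snap('wrist','w1'); c,d=ray(im,im['cx'],im['cy']); print(c.round(1),d.round(2),im['fovy'],proj(im,(507,-304,135)),proj(im,(507,-304,80)))
s=read_state();print(s['clock'],s['eef_pos'],s['tool_rot'],s['qpos'].round(2))
```

```text
[ 537.3 -323.8  421.3] [-0.27 -0.11 -0.96] 61.85848166200629 (np.float64(279.6776605522309), np.float64(152.59055189193356)) (np.float64(286.449064054889), np.float64(147.75914414562476))
1.0833 [ 465.19712225 -354.95910673  279.16169461] [-3.13985834e+00 -2.37101393e-03  3.91220371e-01] [ 0.59  0.48  0.02  1.64 -0.01  1.01 -0.56]
```

View pics/w1.png

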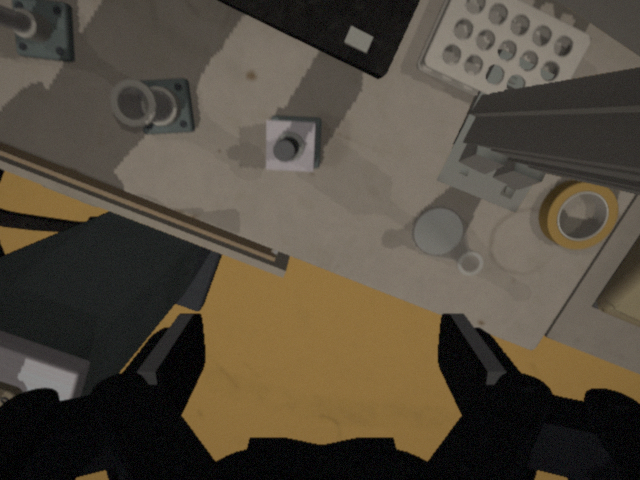

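```bash
cat >> h.py <<'E'
def tool(s,w):
    # world shift (mm) -> tool-axis shift in cm
    r=s['tool_rot']; from scipy.spatial.transform import Rotation as Ro
    return Ro.from_euler('xyz',r).inv().apply(w)/10
E
python3 - <<'E'
from h import *
im=snap('wrist'); g=im['color'].astype(int); s=read_state()
c=g[105:185,250:335].sum(2)//3
print(c[4::5,::5])
m=((c>115)).astype(np.uint8)
cs=cv2.findContours(m,0,2)[0]; k=max(cs,key=cv2.contourArea); r=cv2.minAreaRect(k); print(r)
print('stand',onz(im,250+r[0][0],105+r[0][1],80))
print('rod',onz(im,286,149,135), onz(im,287,147.5,135))
d=tool(s,np.array([507,-304,220])-s['eef_pos']);print(d)
E
```

```text
[[110 110 108 108  99  67  73  72  75  78  75  76  73  71  73  72  72]
 [111 112 114 125 112 109  93  89  65  63  62  58  58  51  68  68  69]
 [108 104  99 136 140 139 141 136  97  97  99  98 111  50  63  68  71]
 [ 98  96  97 141 142 141 121  94  95  96  98  96 130  48  65  60  67]
 [ 96  95  97 140 139 122  99  73  76  79  96 133 130  49  64  61  79]
 [ 97  97  93 135 122  74  69  39  29  79  93 139 128  44  61  68  99]
 [ 97  97  95 121  88  76  75  73  31  48  87 138 121  47  67  90  98]
 [ 91  85  97 120  76  76  73  77  55  78 103 134 116  47  79  99  95]
 [ 94  90  95 119 107  72  78  74  60 102 128 131 102  48  84  99  98]
 [ 92  90  92 128 129 119  90  92 110 129 132 131 101  57  80  96  97]
 [ 93  90  89 136 140 139 138 138 139 137 130 131  95  64  99 102 100]
 [108 105 104 121 125 123 126 131 134 130 137 130 106 104 105 106 106]
 [107 107 112 114 117 112 114 117 117 109 106 102  94 107 109 107 109]
 [108 113 116 114 114 112 116 114 117 111 109 109 106 108 108 105 107]
 [114 112 112 113 113 115 114 117 114 114 115 113 108 109 106 106 106]
 [114 112 113 114 111 113 115 118 115 114 115 114 113 107 107 109 107]]
((36.0, 35.0), (54.0, 48.0), 90.0)
stand [ 509.42382219 -305.79490686   80.        ]
rod [ 507.84429593 -311.42928149  135.        ] [ 509.06107665 -311.70921481  135.        ]
[ 6.11287073 -3.31948763  5.91654818]
```

Run:
```python
from h import *
im=snap('wrist','w2'); g=im['color'].astype(int); s=read_state(); print(s['eef_pos'],s['tool_rot'])
c=g[100:190,245:340].sum(2)//3
m=((c>62)&(c<84)).astype(np.uint8); m[:25]=0;m[60:]=0;m[:,:20]=0;m[:,60:]=0
m=cv2.morphologyEx(m,cv2.MORPH_OPEN,np.ones((5,5),np.uint8))
cs=cv2.findContours(m,0,2)[0]; k=max(cs,key=cv2.contourArea); (x,y),r=cv2.minEnclosingCircle(k); print(x+245,y+100,r,cv2.contourArea(k),cv2.boundingRect(k))
print('rod',onz(im,245+x,100+y,135))
A=cv2.resize(g[100:190,245:340].astype(np.uint8),None,fx=6,fy=6,interpolation=0)[...,::-1].copy()
cv2.circle(A,(int(x*6+3),int(y*6+3)),int(r*6),(0,0,255),1); cv2.imwrite('pics/w2z.png',A)
```

```text
[ 461.50729182 -359.60870891  279.17348656] [3.14154196e+00 9.18839548e-04 3.83598844e-01]
276.36666679382324 138.3666648864746 10.795265197753906 303.5 (21, 29, 20, 20)
rod [ 509.72467675 -306.06805546  135.        ]
```

View pics/w2z.png

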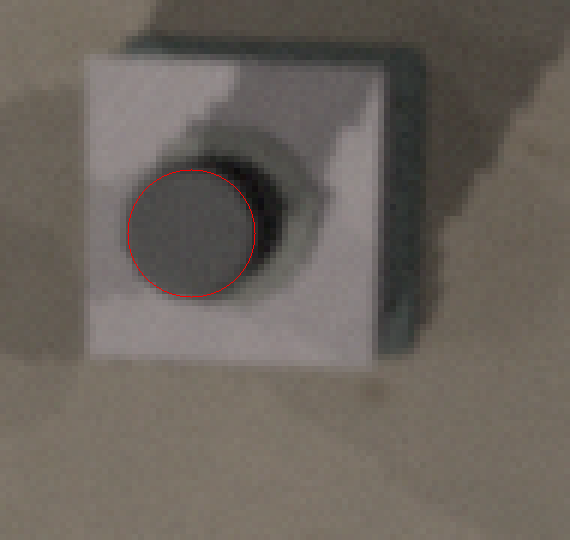

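Request:
{"op": "move_arm", "data": {
  "targets": "1 2.2 -1.1 2.5 0 0 0;1 2.2 -1.1 2.5 0 0 0;1 2.1 -1.0 2.4 0 0 0;1 0 0 2.5 0 0 0;1 0 0 1 0 0 0"
}}

```text
clock: 1.6
eef_pos: [508.2, -304.9, 167.0]
tool_rot: [-3.138, 0.004, 0.383]
force: [-0.8, -0.6, 0.1]
width: 85.5
gripper_force: 0.0
```

Request:
{"op": "move_arm", "data": {
  "targets": "1 0 0 0 0 0 0;1 0 0 0 0 0 0"
}}

```text
clock: 1.77
eef_pos: [508.7, -307.9, 170.5]
tool_rot: [3.141, 0.001, 0.379]
force: [0.6, 0.4, 1.3]
width: 85.6
gripper_force: 0.0
```

Run:
```python
from h import *
im=snap('wrist','w3'); s=read_state(); print(s['clock'],s['eef_pos'],s['tool_rot'],s['force'])
print(proj(im,(509.7,-306.1,135)),proj(im,(509.7,-306.1,80)))
```

```text
1.8167 [ 509.52960809 -308.01643069  171.44345665] [ 3.13954196e+00 -9.53564648e-05  3.79608560e-01] [-0.00135054 -0.74823693  0.42611209]
(np.float64(316.86884468862416), np.float64(281.26020909395646)) (np.float64(317.7224082231451), np.float64(246.22624892346084))
```

View pics/w3.png

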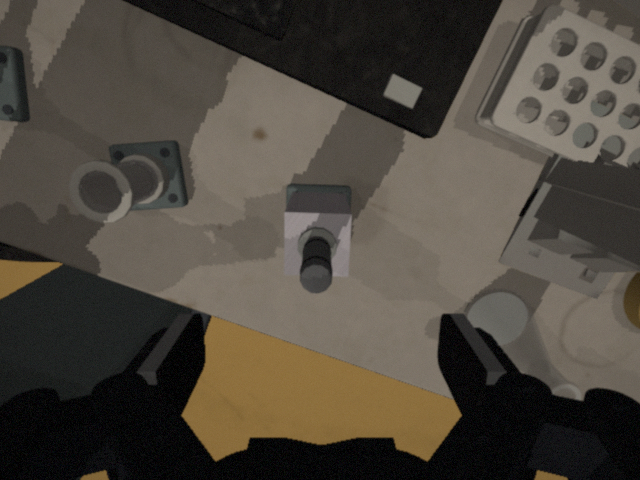

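Request:
{"op": "move_arm", "data": {
  "targets": "1 0.2 -0.2 2 0 0 0;1 0 0 2 0 0 0;1 0 0 2 0 0 0;1 0 0 1.2 0 0 0;1 0 0 0.1 0 0 0"
}}

```text
clock: 2.23
eef_pos: [510.1, -303.6, 96.4]
tool_rot: [-3.14, 0.002, 0.381]
force: [-0.8, 0.3, 0.7]
width: 85.3
gripper_force: 0.0
```

Request:
{"op": "move_arm", "data": {
  "targets": "1 0 0 0 0 0 0;1 0 0 0 0 0 0;1 0 0 0 0 0 0"
}}

```text
clock: 2.48
eef_pos: [512.1, -303.8, 98.8]
tool_rot: [3.139, -0.002, 0.382]
force: [-0.6, 1.3, -0.5]
width: 85.6
gripper_force: 0.0
```

Run:
```python
from h import *
im=snap('wrist'); s=read_state(); print(s['clock'],s['eef_pos'],s['tool_rot'],s['force'])
cv2.imwrite('pics/w4.png',im['color'][150:470,120:520,::-1])
print(proj(im,(511,-305,135)),proj(im,s['eef_pos']+[0,0,135-s['eef_pos'][2]]))
```

```text
2.5333 [ 512.02854437 -303.60773567   98.67958769] [ 3.13964485e+00 -1.57246402e-03  3.82583813e-01] [-0.2119202  -0.25186675 -0.38857821]
(np.float64(321.52191421583393), np.float64(380.2040469829799)) (np.float64(318.5605115760737), np.float64(376.09791121446966))
```

View pics/w4.png

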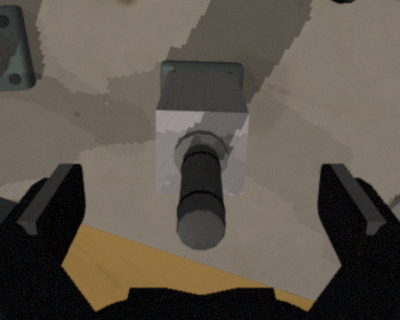

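Request:
{"op": "move_arm", "data": {
  "targets": "-1 0 0 0 0 0 0;-1 0 0 0 0 0 0;-1 0 0 0 0 0 0;-1 0 0 0 0 0 0;-1 0 0 0 0 0 0"
}}

```text
clock: 2.95
eef_pos: [511.2, -303.0, 97.4]
tool_rot: [3.142, -0.0, 0.383]
force: [0.5, 1.1, 0.0]
width: 25.5
gripper_force: 0.0
```

Request:
{"op": "move_arm", "data": {
  "targets": "-1 0 0 0 0 0 0;-1 0 0 0 0 0 0;-1 0 0 0 0 0 0"
}}

```text
clock: 3.2
eef_pos: [511.3, -303.0, 97.4]
tool_rot: [3.142, -0.0, 0.383]
force: [-0.2, 0.1, 1.9]
width: 14.7
gripper_force: 58.3
```

Request:
{"op": "move_arm", "data": {
  "targets": "-1 0 0 -1 0 0 0;-1 0 0 -2 0 0 0;-1 0 0 -2 0 0 0;-1 0 0 -2 0 0 0;-1 0 0 -2 0 0 0"
}}

```text
clock: 3.62
eef_pos: [511.0, -302.9, 188.8]
tool_rot: [-3.142, -0.0, 0.383]
force: [0.1, 0.3, -0.7]
width: 14.5
gripper_force: 58.7
```

Request:
{"op": "move_arm", "data": {
  "targets": "-1 0 0 -1.5 0 0 0;-1 0 0 -1 0 0 0;-1 0 0 0 0 0 0;-1 0 0 0 0 0 0"
}}

```text
clock: 3.95
eef_pos: [511.2, -303.0, 212.6]
tool_rot: [3.141, -0.0, 0.383]
force: [-0.8, 0.0, -0.1]
width: 14.3
gripper_force: 58.7
```

Run:
```python
from h import *
im=snap('wrist','w5'); s=read_state(); print(s['clock'],s['eef_pos'],s['tool_rot'],s['force'],s['width'])
print('tip proj if aligned',proj(im,s['eef_pos']-[0,0,75.4]),'collar',proj(im,s['eef_pos']-[0,0,17.4]),'stand mouth',proj(im,(511.3,-303,80)))
d=tool(s,np.array([509,-53,205])-s['eef_pos']);print(d)
```

```text
4.0 [ 510.70058842 -302.70077585  211.74709601] [-3.14064873e+00  7.12965766e-04  3.82756643e-01] [ 0.22557142  0.538209   -1.10839695] 14.726750198824368
tip proj if aligned (np.float64(319.113439981896), np.float64(257.11065233386165)) collar (np.float64(318.5429764704348), np.float64(300.6466095783997)) stand mouth (np.float64(320.16025210495593), np.float64(230.4716924128159))
[  9.16852652 -23.22608051   0.69009679]
```

View pics/w5.png

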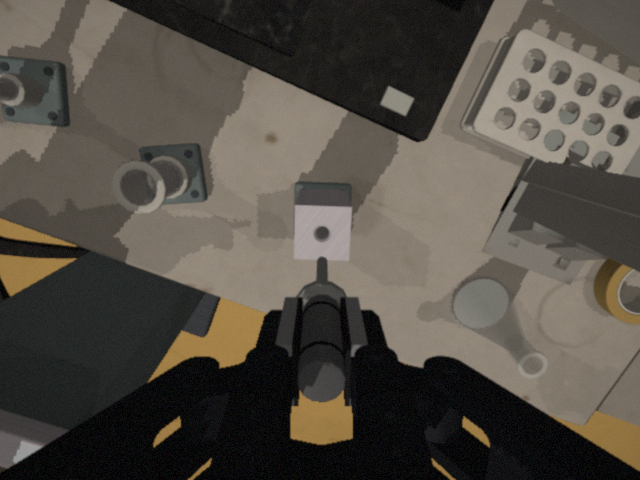

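Request:
{"op": "move_arm", "data": {
  "targets": "-1 1.3 -3.3 0 0 0 0;-1 1.3 -3.3 0 0 0 0;-1 1.3 -3.3 0 0 0 0;-1 1.3 -3.3 0 0 0 0;-1 1.3 -3.3 0 0 0 0"
}}

```text
clock: 4.42
eef_pos: [508.7, -123.9, 211.0]
tool_rot: [-3.14, 0.002, 0.382]
force: [1.4, 0.4, -0.6]
width: 14.7
gripper_force: 58.8
```

Request:
{"op": "move_arm", "data": {
  "targets": "-1 1.3 -3.3 0 0 0 0;-1 1.3 -3.3 0 0 0 0;-1 0 0 0 0 0 0;-1 0 0 0 0 0 0;-1 0 0 0 0 0 0"
}}

```text
clock: 4.83
eef_pos: [508.8, -55.1, 211.5]
tool_rot: [-3.141, 0.002, 0.383]
force: [-0.1, -0.5, -0.7]
width: 14.5
gripper_force: 58.8
```

Run:
```python
from h import *
im=snap('wrist','w6'); s=read_state(); print(s['clock'],s['eef_pos'],s['tool_rot'],s['qpos'].round(2))
print('tip',proj(im,s['eef_pos']-[0,0,75.4]),'mouth',proj(im,(509,-53,100)),'below tcp',proj(im,[*s['eef_pos'][:2],100]))
print(par(im)[0])
cv2.imwrite('pics/w6c.png',cv2.resize(im['color'][160:360,190:450,::-1],None,fx=3,fy=3,interpolation=2))
```

```text
4.8833 [508.83416229 -55.99637077 211.61783702] [3.14139237e+00 1.70643587e-03 3.81334739e-01] [ 0.05  0.46  0.01  1.92 -0.    0.76 -1.13]
tip (np.float64(321.40417862510344), np.float64(257.23381226850415)) mouth (np.float64(317.24081874959904), np.float64(237.226186336259)) below tcp (np.float64(321.3702123342912), np.float64(239.077641652175))
400.5467364498021
```

View pics/w6c.png

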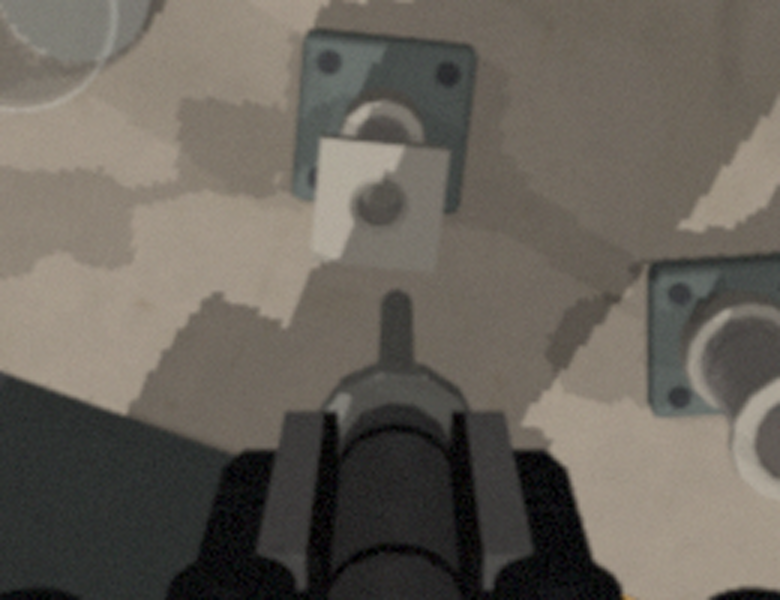

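Request:
{"op": "move_arm", "data": {
  "targets": "-1 0.9 -0.4 0.8 0 0 0;-1 0 0 1.2 0 0 0;-1 0 0 0.4 0 0 0;-1 0 0 0 0 0 0;-1 0 0 0 0 0 0"
}}

```text
clock: 5.3
eef_pos: [516.0, -48.3, 187.8]
tool_rot: [-3.141, 0.001, 0.381]
force: [0.5, 0.8, -0.7]
width: 14.5
gripper_force: 58.8
```

Request:
{"op": "move_arm", "data": {
  "targets": "-1 0 0 0 0 0 0;-1 0 0 0 0 0 0"
}}

```text
clock: 5.47
eef_pos: [516.5, -48.0, 188.7]
tool_rot: [3.141, -0.001, 0.382]
force: [-0.9, 0.6, -1.0]
width: 14.5
gripper_force: 58.8
```

Run:
```python
from h import *
im=snap('wrist','w7'); s=read_state(); print(s['clock'],s['eef_pos'],s['tool_rot'])
print('tip',proj(im,s['eef_pos']-[0,0,75.4]),'below tcp',proj(im,[*s['eef_pos'][:2],100]))
cv2.imwrite('pics/w7c.png',cv2.resize(im['color'][200:300,260:380,::-1],None,fx=6,fy=6,interpolation=2))
```

```text
5.5167 [516.47736038 -47.90225837 188.73602361] [ 3.14117695e+00 -7.65801113e-04  3.82320757e-01]
tip (np.float64(319.7269425594065), np.float64(257.1018895087794)) below tcp (np.float64(319.7889674946434), np.float64(249.87955374257194))
```

View pics/w7c.png

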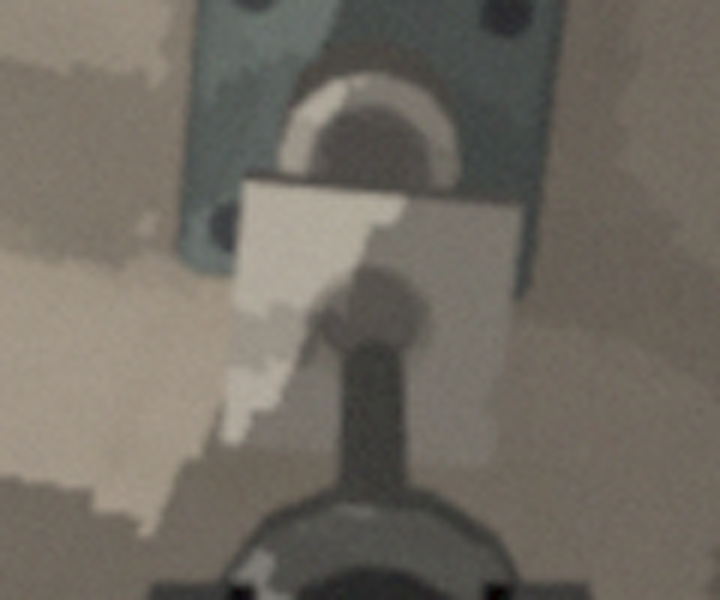

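Request:
{"op": "move_arm", "data": {
  "targets": "-1 -0.1 0 0.4 0 0 0;-1 0 0 0.7 0 0 0;-1 0 0 0.5 0 0 0;-1 0 0 0.5 0 0 0;-1 0 0 0 0 0 0"
}}

```text
clock: 5.93
eef_pos: [514.4, -47.9, 166.0]
tool_rot: [-3.141, 0.002, 0.383]
force: [0.7, 0.2, -0.5]
width: 14.7
gripper_force: 58.8
```

Request:
{"op": "move_arm", "data": {
  "targets": "-1 0 0 0.5 0 0 0;-1 0 0 0.5 0 0 0;-1 0 0 0 0 0 0"
}}

```text
clock: 6.18
eef_pos: [515.4, -48.0, 156.7]
tool_rot: [-3.142, 0.0, 0.383]
force: [-0.3, 0.6, -0.3]
width: 14.3
gripper_force: 58.9
```

Request:
{"op": "move_arm", "data": {
  "targets": "-1 0 0 0.6 0 0 0;-1 0 0 0.6 0 0 0;-1 0 0 0.6 0 0 0;-1 0 0 0.5 0 0 0;-1 0 0 0.5 0 0 0"
}}

```text
clock: 6.6
eef_pos: [515.4, -48.1, 128.8]
tool_rot: [3.141, -0.0, 0.383]
force: [-0.2, -0.7, 3.2]
width: 14.7
gripper_force: 59.1
```

Request:
{"op": "move_arm", "data": {
  "targets": "-1 0 0 0.4 0 0 0;-1 0 0 0.3 0 0 0;-1 0 0 0 0 0 0;-1 0 0 0 0 0 0"
}}

```text
clock: 6.93
eef_pos: [514.7, -47.9, 121.9]
tool_rot: [-3.141, 0.001, 0.383]
force: [0.3, -0.2, -0.4]
width: 14.4
gripper_force: 59.1
```

Request:
{"op": "move_arm", "data": {
  "targets": "-1 0 0 0.2 0 0 0;-1 0 0 0.2 0 0 0;-1 0 0 0 0 0 0"
}}

```text
clock: 7.18
eef_pos: [514.9, -47.9, 118.1]
tool_rot: [-3.141, 0.001, 0.383]
force: [0.4, 0.3, 1.1]
width: 14.4
gripper_force: 59.1
```

Request:
{"op": "move_arm", "data": {
  "targets": "-1 0 0 0.1 0 0 0;-1 0 0 0 0 0 0;-1 0 0 0 0 0 0"
}}

```text
clock: 7.43
eef_pos: [515.1, -47.9, 117.4]
tool_rot: [-3.141, 0.0, 0.383]
force: [-1.1, 0.1, 2.7]
width: 14.4
gripper_force: 59.3
```

Request:
{"op": "move_arm", "data": {
  "targets": "-1 0 0 0.1 0 0 0;-1 0 0 0 0 0 0;-1 0 0 0 0 0 0"
}}

```text
clock: 7.68
eef_pos: [515.1, -47.9, 117.3]
tool_rot: [-3.142, -0.0, 0.383]
force: [-3.1, 1.0, 11.5]
width: 14.4
gripper_force: 60.3
```

Request:
{"op": "move_arm", "data": {
  "targets": "-1 0 0 0.1 0 0 0;-1 0 0 0 0 0 0;-1 0 0 0 0 0 0"
}}

```text
clock: 7.93
eef_pos: [515.1, -48.0, 117.2]
tool_rot: [3.142, -0.0, 0.383]
force: [-4.1, 1.3, 20.6]
width: 14.3
gripper_force: 61.3
```

Request:
{"op": "move_arm", "data": {
  "targets": "-1 0 0 -0.7 0 0 0;-1 0 0 -1.8 0 0 0;-1 0 0 -2 0 0 0;-1 0 0 -2 0 0 0;-1 0 0 -2 0 0 0"
}}

```text
clock: 8.35
eef_pos: [515.2, -48.1, 201.0]
tool_rot: [3.142, 0.0, 0.383]
force: [0.1, -0.2, -0.7]
width: 15.0
gripper_force: 58.9
```

Request:
{"op": "move_arm", "data": {
  "targets": "-1 0 0 -1.2 0 0 0;-1 0 0 0 0 0 0;-1 0 0 0 0 0 0"
}}

```text
clock: 8.6
eef_pos: [515.6, -48.2, 212.5]
tool_rot: [3.141, -0.001, 0.383]
force: [0.5, -0.4, -1.0]
width: 14.2
gripper_force: 58.9
```

Run:
```python
from h import *
s=read_state(); print(s['clock'],s['eef_pos'],s['tool_rot'],s['force'])
print(tool(s,np.array([511.3,-303,212])-s['eef_pos']))
```

```text
8.6 [515.57565845 -48.15089508 212.46827008] [ 3.14095315e+00 -1.15323673e-03  3.82683266e-01] [ 0.53780223 -0.38522125 -0.96230135]
[-9.91303126 23.48180015  0.05041159]
```

Request:
{"op": "move_arm", "data": {
  "targets": "-1 -1.4 3.35 0 0 0 0;-1 -1.4 3.35 0 0 0 0;-1 -1.4 3.35 0 0 0 0;-1 -1.4 3.35 0 0 0 0;-1 -1.4 3.35 0 0 0 0"
}}

```text
clock: 9.02
eef_pos: [511.8, -230.9, 210.6]
tool_rot: [-3.14, 0.002, 0.383]
force: [1.2, -0.6, -0.9]
width: 14.7
gripper_force: 58.9
```

Request:
{"op": "move_arm", "data": {
  "targets": "-1 -1.4 3.35 0 0 0 0;-1 -1.4 3.35 0 0 0 0;-1 0 0 0 0 0 0;-1 0 0 0 0 0 0;-1 0 0 0 0 0 0"
}}

```text
clock: 9.43
eef_pos: [511.3, -301.2, 210.7]
tool_rot: [-3.139, 0.001, 0.383]
force: [1.4, 1.1, -0.9]
width: 14.6
gripper_force: 58.9
```

Request:
{"op": "move_arm", "data": {
  "targets": "-1 0 0 0 0 0 0;-1 0 0 0 0 0 0;-1 0 0 0 0 0 0"
}}

```text
clock: 9.68
eef_pos: [512.4, -300.7, 212.2]
tool_rot: [-3.141, -0.0, 0.385]
force: [-0.3, 0.0, -0.7]
width: 14.6
gripper_force: 58.9
```

Run:
```python
from h import *
s=read_state(); print(s['clock'],s['eef_pos'],s['tool_rot'],s['force'])
print(tool(s,np.array([511.3,-303,212])-s['eef_pos']))
im=snap('wrist','w8'); b=cv2.imread('pics/w5.png').astype(int); print(cv2.phaseCorrelate(*[x[60:330,260:400].mean(2).astype(np.float64) for x in(b,im['color'].astype(int))]))
```

```text
9.6833 [ 512.35483456 -300.65035789  212.22106707] [-3.14098659e+00 -1.57559043e-04  3.85081304e-01] [-0.28570719  0.02504026 -0.68840335]
[-0.18602282  0.17814741  0.02196943]
((-0.01251268899495983, 0.4825976017934295), 0.6859364926169851)
```

Request:
{"op": "move_arm", "data": {
  "targets": "-1 -0.1 0.2 1 0 0 0;-1 0 0 1.5 0 0 0;-1 0 0 1.5 0 0 0;-1 0 0 0.5 0 0 0;-1 0 0 0 0 0 0"
}}

```text
clock: 10.15
eef_pos: [510.7, -303.7, 165.5]
tool_rot: [-3.139, 0.002, 0.383]
force: [-0.2, 0.4, -0.1]
width: 14.6
gripper_force: 58.9
```

Request:
{"op": "move_arm", "data": {
  "targets": "-1 0 0 0 0 0 0;-1 0 0 0 0 0 0"
}}

```text
clock: 10.32
eef_pos: [512.3, -304.7, 168.0]
tool_rot: [3.141, -0.001, 0.383]
force: [-0.3, -0.3, 0.3]
width: 14.6
gripper_force: 58.9
```

Run:
```python
from h import *
s=read_state(); print(s['clock'],s['eef_pos'],s['force'])
print(tool(s,np.array([511.3,-303,97.4])-s['eef_pos']))
```

```text
10.3167 [ 512.31850051 -304.65065604  167.95783433] [-0.26221018 -0.30319145  0.32256301]
[-0.03885643 -0.19850039  7.05555014]
```

Request:
{"op": "move_arm", "data": {
  "targets": "-1 0 -0.1 0 0 0 0;-1 0 0 0 0 0 0;-1 0 0 0.4 0 0 0;-1 0 0 0.6 0 0 0;-1 0 0 0.6 0 0 0"
}}

```text
clock: 10.73
eef_pos: [511.4, -303.5, 151.0]
tool_rot: [3.141, -0.0, 0.383]
force: [0.0, -0.5, -1.2]
width: 14.2
gripper_force: 58.9
```

Request:
{"op": "move_arm", "data": {
  "targets": "-1 0 0 0.5 0 0 0;-1 0 0 0.5 0 0 0;-1 0 0 0 0 0 0"
}}

```text
clock: 10.98
eef_pos: [510.6, -303.0, 139.8]
tool_rot: [-3.14, 0.002, 0.383]
force: [-0.4, 1.1, -0.5]
width: 14.6
gripper_force: 58.9
```

Tip is in the socket without contact force; 42 mm to go.

Request:
{"op": "move_arm", "data": {
  "targets": "-1 0 0 0.9 0 0 0;-1 0 0 0.9 0 0 0;-1 0 0 0.9 0 0 0;-1 0 0 0.8 0 0 0;-1 0 0 0.3 0 0 0"
}}

```text
clock: 11.4
eef_pos: [510.5, -302.9, 101.5]
tool_rot: [-3.14, 0.002, 0.383]
force: [0.3, -0.7, -1.2]
width: 14.8
gripper_force: 58.9
```

Request:
{"op": "move_arm", "data": {
  "targets": "-1 0 0 0.2 0 0 0;-1 0 0 0 0 0 0;-1 0 0 0.1 0 0 0;-1 0 0 0 0 0 0;-1 0 0 0 0 0 0"
}}

```text
clock: 11.82
eef_pos: [511.6, -303.6, 100.7]
tool_rot: [3.141, -0.001, 0.383]
force: [-0.2, 0.1, -1.2]
width: 14.7
gripper_force: 58.9
```

Request:
{"op": "move_arm", "data": {
  "targets": "-1 0 0 0.2 0 0 0;-1 0 0 0 0 0 0;-1 0 0 0 0 0 0;-1 0 0 0 0 0 0"
}}

```text
clock: 12.15
eef_pos: [511.4, -303.5, 98.4]
tool_rot: [3.142, -0.0, 0.383]
force: [-0.0, -0.2, -0.7]
width: 14.6
gripper_force: 58.9
```

Request:
{"op": "move_arm", "data": {
  "targets": "-1 0 0 0.1 0 0 0;-1 0 0 0 0 0 0;-1 0 0 0 0 0 0"
}}

```text
clock: 12.4
eef_pos: [511.5, -303.6, 97.4]
tool_rot: [3.141, -0.0, 0.383]
force: [0.5, 0.0, -0.6]
width: 14.1
gripper_force: 59.1
```

Request:
{"op": "move_arm", "data": {
  "targets": "-1 0 0 0.1 0 0 0;-1 0 0 0 0 0 0;-1 0 0 0 0 0 0"
}}

```text
clock: 12.65
eef_pos: [511.6, -303.6, 97.3]
tool_rot: [3.141, -0.0, 0.383]
force: [-1.2, 0.5, 7.6]
width: 14.5
gripper_force: 60.0
```

Request:
{"op": "move_arm", "data": {
  "targets": "0.4 0 0 0 0 0 0;0.4 0 0 0 0 0 0;0.4 0 0 0 0 0 0;0.4 0 0 0 0 0 0;0.4 0 0 0 0 0 0"
}}

```text
clock: 13.07
eef_pos: [511.3, -303.4, 96.1]
tool_rot: [-3.141, 0.0, 0.383]
force: [-0.5, -0.1, -0.1]
width: 59.6
gripper_force: 0.0
```

Request:
{"op": "move_arm", "data": {
  "targets": "0.4 0 0 -1 0 0 0;0.4 0 0 -2 0 0 0;0.4 0 0 -2 0 0 0;0.4 0 0 -2 0 0 0;0.4 0 0 -2 0 0 0"
}}

```text
clock: 13.48
eef_pos: [511.3, -303.5, 187.9]
tool_rot: [3.141, -0.0, 0.383]
force: [0.9, 0.0, -0.3]
width: 59.7
gripper_force: 0.0
```

Request:
{"op": "move_arm", "data": {
  "targets": "0.4 -1 0 -2 0 0 0;0.4 -2 0 -2 0 0 0;0.4 0 0 0 0 0 0;0.4 0 0 0 0 0 0;0.4 0 0 0 0 0 0"
}}

```text
clock: 13.9
eef_pos: [483.8, -314.2, 226.4]
tool_rot: [-3.141, -0.001, 0.383]
force: [0.1, -0.2, -0.3]
width: 59.5
gripper_force: 0.0
```

Run:
```python
from h import *
im=snap('wrist'); s=read_state(); print(s['clock'],s['eef_pos'],s['tool_rot'],s['force'],s['width'])
g=im['color'].astype(int).sum(2)//3
u,v=[int(round(x)) for x in proj(im,(511.3,-303,135))]; print(u,v,proj(im,(511.3,-303,80)))
print(g[v-50:v+25:4,u-36:u+37:4])
b=cv2.imread('pics/top0.png').astype(int); t=snap('top','top1')['color'][...,::-1].astype(int)
d=abs(b-t).sum(2)
for n,(x,y) in dict(slender=(314,203),beaker=(276,202),flask=(484,218),stand=(417,206),wide=(363,212)).items(): print(n,d[y-14:y+14,x-14:x+14].mean().round(1),(d[y-14:y+14,x-14:x+14]>60).sum())
```

```text
13.95 [ 483.86622517 -313.81466256  225.82933817] [-3.14049462e+00 -1.23561854e-04  3.83571902e-01] [0.20106986 0.85741256 0.31302174] 59.51053633657972
320 201 (np.float64(319.98013456773964), np.float64(185.849549320103))
[[121 118  98  82  82  55  62  58  60  61  55  63  58  54  53  57  56  68
   73]
 [110 103 104  76  68  61  62  63  63  63  63  61  59  60  63  60  53  68
   70]
 [102 102 102  91  82  76  72  69  70  67  63  60  61  62  62  63  61  65
   65]
 [100 103 101 141 145 149 149 146 147 149 110  99 105 101 105 100  98  73
   66]
 [100 102 104 141 149 148 144 145 146 142 104 100 101 103 101 100 115  68
   65]
 [ 98 102 101 144 145 147 145 147 122 100  96 103 103 103 101 102 145  67
   66]
 [100 102 105 142 147 145 146  82 109  85  82  78  96 100  98 141 145  70
   70]
 [101 100 100 146 146 141 108 113  83  56  61  82  82  88 112 145 148  73
  103]
 [102 103 103 125 125 126  97  91  33  31  33  26  75  81 116 150 146  82
  105]
 [ 99 103 102 127 127 122  99  40  37  19  24  32  28  88 112 145 146  91
  103]
 [ 95 105 103 126 128 124  96  24  28  59  49  36  27 103 141 144 144  81
  104]
 [ 95 100 103 126 123 125  99  45  76  78  81  72  45 107 141 137 136 100
  103]
 [ 97 103 101 123 127 126 106  78  79  78  79  79  78 128 138 135 136 106
  106]
 [ 97 115 102 127 137 132 131  80  80  78  79  76  75 134 136 141 130 110
  109]
 [117 121 120 145 142 146 146  81  78  79  79  79  77 136 141 135 126 113
  115]
 [122 117 118 147 147 148 147 112  82  82  79  76 118 140 138 135 127 109
  114]
 [121 118 118 126 125 129 130 132 126 100  90 135 142 146 142 136 127 115
  114]
 [120 118 119 119 122 120 120 119 122 120 121 121 121 119 113 113 116 111
  114]
 [118 119 119 118 118 117 121 123 120 120 122 121 121 119 118 111 115 114
  112]]
slender 36.4 53
beaker 33.4 0
flask 109.8 655
stand 84.4 223
wide 63.7 243
```

Request:
{"op": "move_arm", "data": {
  "targets": "0.4 0 0 0 0 0 0;0.4 0 0 0 0 0 0;0.4 0 0 0 0 0 0;0.4 0 0 0 0 0 0;0.4 0 0 0 0 0 0"
}}

```text
clock: 14.42
eef_pos: [483.6, -314.6, 226.1]
tool_rot: [-3.141, 0.0, 0.383]
force: [-0.2, 0.0, 0.3]
width: 60.0
gripper_force: 0.0
```

```bash
python3 -c "
from h import *
print(order.finish_job())"
```

```text
the job is handed in; nothing more can be done
None
```

I pressed the filter disc down until the collar met the slender column's rim (force rose to about 20 N at the expected height), put the rod back seated upright in its stand, and handed the job in at about 14 s; I kept the arm clear of the beaker and flask, but the final top view was too obscured to confirm the flask, and I did not look at the disc itself afterwards.

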